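Stow and latch the bottle holder on the bar cart

ROBOT

A 6-joint arm with a two-finger parallel gripper is mounted at the origin on the work surface. World frame = base frame: x ahead of the robot, y to its left, z up, the work surface at z = 0. Lengths are in mm, angles in rad, forces in N, time in s.
With the tool pointing down it reaches from about 275 to 750 mm from the base axis. Payload 10.2 kg.
Tool frame: the origin (TCP) lies on the centre line of the jaws, within the pads' length; the fingertips stand 17 mm ahead of it and the grasp point (between the pads) lies 2 mm behind it; z points along the fingers, y is the line along which they close (so a half turn about z gives the same grasp; the last joint's range is limited). The gripper opens to 85 mm and grips with 20 to 120 N. Pads are 22 mm wide; open, the fingers measure 114 mm over their backs; the gripper's body (76 mm by 85 mm) begins 54 mm behind the grasp point. The pads swing forward as they close: fully open they stand 13 mm farther back than shut.
Start: joints at [-1.486, 0.313, 1.498, -0, 1.331, -0.223], TCP at [159.043, -500.337, 248.294] pointing down, gripper open.
Joint ranges: [-2.94, 2.94], [-0.97, 2.17], [0.19, 2.56], [-1.23, 4.37], [0.02, 3.11], [-2.88, 2.88]. Speed limits (rad/s): [2.39, 2.39, 3.01, 3.14, 3.14, 3.14].

INTERFACE

Orientations are given as a unit quaternion [w, x, y, z].
In Python, from rig import ctrl gives the robot as it stands. The module is installed in compiled form; this text tells all that it offers.
- The arm moves only by the shell command python3 -m jog 'ROWS' [FORCE]. ROWS is JSON, a list of rows, each an object with "delta_pos": the shift along the world's x, y, z in mm, a list of three; "angular": the turn, a rotation vector about the world's x, y, z in rad, a list of three; "fingers": the opening, from 0 (shut) to 1 (fully open). In form: [{"delta_pos": [tx, ty, tz], "angular": [rx, ry, rz], "fingers": fingers}, ...]. A call has 1 to 10 rows; each row is the pose to reach, as a shift and turn from the pose commanded when the call began; what a row does not reach only later rows make up. A row lasts 1/8 s, in which the tool goes at most 62.5 mm and 10.7 degrees, less where a joint would pass 70% of its speed; a pose out of reach is approached as far as the arm can. A call with a gripper value outside its range is refused whole. The fingers move at their own pace and stop on an object; FORCE is the grip in N (left out, the last holds). Time passes only in rows, so rows that repeat a pose let the fingers close. It gives the time, the measured TCP pose, the force, the opening and the grip force at its end, in the units of the state.
- ctrl.sense(): the state, without advancing time (a new reading comes with each control period).
- ctrl.capture(name): name is "side" or "top"; returns a dict with "pixels" (420x560x3 uint8, blue, green, red), "fx", "fy", "cx", "cy" (pixels), "dist" ([k1, k2, p1, p2, k3] as OpenCV has them; the pictures are not rectified), "R" (3x3) and "t" (3): a world point X has camera coordinates R X + t. Camera axes: x right, y down, z forward; pixel columns grow to the right and rows downward; lengths in mm; the calibration is good to about 2 mm. A picture is of the moment at which its call begins. There is no depth.
- ctrl.finish_job(): hands the job in; it is judged then, once.
The state is a dict: "time_s": time; "joints": joint angles; "dq": joint speeds; "tau": joint torques, N m; "eef_pos": TCP position; "ee_rot": TCP orientation; "force": force on the tool from outside, world axes, zero at the start; "wrist_torque": the same for the moment, N m; "grip_width": opening from 0.0 (shut) to 1.0 (fully open); "grip_force": force on a finger pad.
Only numpy, scipy, OpenCV 4.12 (cv2) and the standard library are available. Lean on these libraries where they do the work, as an engineer would, in place of code of your own. Each camera call takes 0.05 s, during which the arm holds its last target. There are 200 camera calls.

TASK

Push the swing-out bottle holder in towards its rail until it is fully home against its stop, then push the latch tab all the way across so that the bolt locks in front of it. Only push, steadily and with light force, without flinging or pinching the holder or the latch, and leave the bowls, glasses and bar tools where they stand.

Things in the scene. Friction and masses are not known exactly. Their poses are not given: they have to be found in the camera images.
- unit: steel holder unit, fixed on the tray; place and yaw vary. A 400 mm foot plate and a low rail (57 tall) run along its y axis, with a pivot post near the +y end and a latch at the -y end. Origin: middle of the foot plate's underside, z up; its -x side faces roughly to the robot
- holder (a joint): swing of the bottle holder about its vertical pivot, rad: 0 is fully home at its stop, parallel to the rail; it grows to 1.45 as the holder stands out to the unit's -x side. At value a the holder points along (-sin a, -cos a) in the unit's x, y. Stays where left; turning takes about 0.12 N m plus 0.08 N m per rad/s
- holder_pivot (a point): point on the pivot axis at the holder bar's mid height, z = 85 mm; at (-35, 130) mm in the unit's x, y. A hub 28 in diameter, top at z = 106, surrounds it. From here runs the empty steel holder: a flat upright bar 6 thick and 20 tall (z = 75 to 95), without handle, to 147 mm from the axis, then the ring, then a 6 thick tongue to 280 mm
- holder_bar (a point): point in the middle of the bar's thickness and height, 110 mm from the pivot axis, z = 85 mm; a good place to push, on the flat outer side (away from the rail). Its x axis is square to the bar in the direction of closing, its y axis runs along the bar towards the pivot
- holder_ring (a point): centre of the holder's bottle ring, 190 mm from the pivot axis, z = 85 mm; the ring is 90 across and 20 tall, with four thin rods and a small foot plate hanging below it down to z = 14 mm
- latch (a joint): travel of the latch bolt, m: 0 is fully drawn back, 0.040 fully across, where the bolt covers about 32 mm of the holder's tongue if that is home. Slides in the unit's +y direction, stays where left; moving it takes about 2 N
- latch_tab (a point): middle of the outer (-y) face of the latch's upright push tab, z = 110 mm: a steel plate 34 wide (unit x), 8 thick (unit y), z = 67 to 127. Push this face in the unit's +y direction. A fixed guide round the bolt stands 55 mm or more beyond this face when the latch is drawn back; the tab never meets it. 40 mm on the -y side of the tab are free. Axes as the unit's
- bolt_tip (a point): the free (+y) end of the latch bolt, z = 85 mm; the bolt is 8 x 18 in section and lies on the tab's +y side
- bowls: stack of three nesting glass bowls (one loose piece), 150 across, 83 tall; stands loose on the tray, not part of the work. Origin at the centre of its underside
- shaker_lid: chrome domed shaker lid, 84 across, 73 tall; stands loose on the tray, not part of the work. Origin at the centre of its underside
- jigger: steel hourglass jigger, 48 across, 85 tall; stands loose on the tray, not part of the work. Origin at the centre of its underside
- spoon_rest: flat bamboo spoon rest, 75 x 200 (its long side along its y), 15 tall; stands loose on the tray, not part of the work. Origin at the centre of its underside
- shaker_tin: open steel shaker tin, 90 across at the rim, 165 tall; stands loose on the tray, not part of the work. Origin at the centre of its underside
- tumbler0: glass tumbler, 80 across, 85 tall; stands loose on the tray, not part of the work. Origin at the centre of its underside
- tumbler1: glass tumbler, 80 across, 85 tall; stands loose on the tray, not part of the work. Origin at the centre of its underside
There are look-alikes about, which are no part of the job. What is shaped like the tumbler1 but purple is not meant. Leave any orange look-alike of the tumbler0 alone.

How it is judged:
By the outcome, as a careful person would: the job done as asked, in the order asked, and still so for the second after the job is handed in, with the robot touching nothing.
It also fails if it takes over 48 s, if anything falls off the work surface, if the arm or the gripper's body presses on something with over 40 N, if the wrist force passes 120 N, or if a joint passes its speed limit or range.

## Working session

There is one attempt and no reset: what is moved stays moved. The work goes in short steps, Python scripts to look and compute and a shell command to move; the robot and the scene stay as the last step left them, time stands still between calls to the robot, and variables do not carry over. Pictures are saved under pics/ and viewed, at most 10 in all, crops included, and the job is handed in when it is done.

```bash
mkdir -p pics
cat > h.py <<'E'
import numpy as np, cv2, pickle
from rig import ctrl
def cap(n,f):
    c=ctrl.capture(n); cv2.imwrite(f,c["pixels"]); pickle.dump(c,open(f+'.pkl','wb')); return c
def K(c): return np.array([[c["fx"],0,c["cx"]],[0,c["fy"],c["cy"]],[0,0,1.]])
def ray(c,px,z):
    u=cv2.undistortPoints(np.array([[px]],float),K(c),np.array(c["dist"],float))[0,0]
    R=np.array(c["R"]);t=np.array(c["t"]); o=-R.T@t; d=R.T@np.array([u[0],u[1],1]); return o+d*(z-o[2])/d[2]
def proj(c,P):
    return cv2.projectPoints(np.array(P,float).reshape(-1,3),cv2.Rodrigues(np.array(c["R"],float))[0],np.array(c["t"],float),K(c),np.array(c["dist"],float))[0][:,0]
E
python3 - <<'E'
from h import *
for n in("top","side"):
    c=cap(n,f"pics/{n}0.png"); R=np.array(c["R"]);print(n,-R.T@np.array(c["t"]))
s=ctrl.sense();print(s)
E
```

```text
top [ 250.01739056  -93.39305067 1523.31802418]
side [  6.70952758 899.37672884 746.60027195]
{'time_s': 0.1, 'joints': array([-1.48640354e+00,  3.13375024e-01,  1.49833051e+00, -3.58376990e-06,
        1.33103015e+00, -2.23410953e-01]), 'dq': array([-3.59569269e-05, -2.32993575e-03, -3.49161060e-03, -1.22460890e-03,
       -1.29080071e-03, -1.80254860e-03]), 'tau': array([ 3.06231916e-03, -4.12902725e+01, -2.60139871e+01, -2.07722319e-04,
        3.01442662e-03,  1.33251208e-05]), 'eef_pos': array([ 159.02149938, -500.11927233,  247.81355498]), 'ee_rot': array([-5.70256048e-04,  9.88180237e-01,  1.53295439e-01,  3.79573404e-05]), 'force': array([ 0.68278539, -0.27876749,  0.68467831]), 'wrist_torque': array([-0.00366188, -0.02598792,  0.01046211]), 'grip_force': 0.0, 'grip_width': 0.9972086842278178}
```

View pics/top0.png

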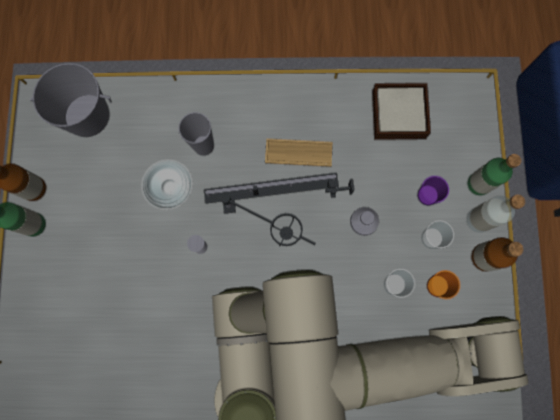

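View pics/side0.png

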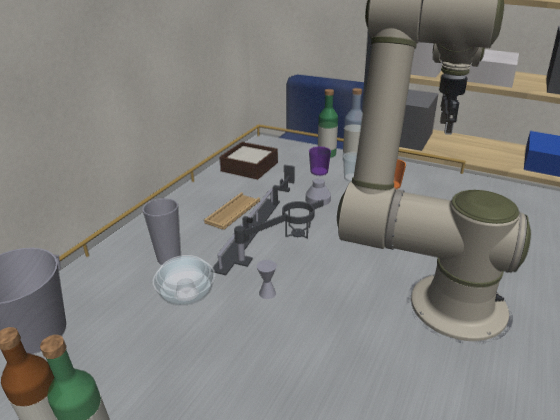

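The top picture shows the unit's rail from (206,195) to (338,180), the pivot hub at about (229,206), the ring at (286,229) and the tongue end at (315,243). The latch tab is near (351,187). The shaker lid is at (365,221), the jigger at (197,244) and the bowls at (167,184). The only thing that could pass for the holder or the tab is the guide at (333,188). I'll check that in a close crop.

Run:
```python
import cv2
im=cv2.imread("pics/top0.png")[155:275,180:400]
im=cv2.convertScaleAbs(im,alpha=1.6,beta=20)
cv2.imwrite("pics/crop0.png",cv2.resize(im,None,fx=3.6,fy=3.6,interpolation=cv2.INTER_CUBIC))
```

```text
(no output)
```

View pics/crop0.png

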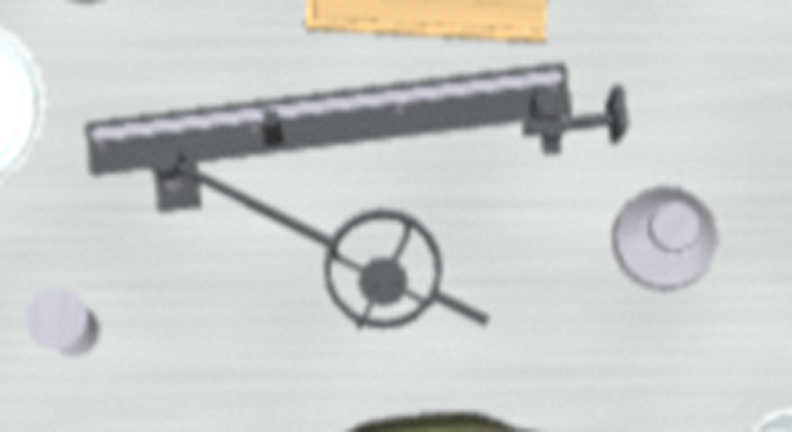

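```bash
cat > fit.py <<'E'
from h import *
from scipy.optimize import least_squares
c=pickle.load(open("pics/top0.png.pkl","rb"))
q=lambda x,y:(180+x/3.6-.36,155+y/3.6-.36)
ring=ray(c,q(384,267),95);tip=ray(c,q(487,321),95);bar=ray(c,q(260,207),95)
print("ring",ring,"tip",tip,"d",np.linalg.norm(tip-ring))
for n,p,z in [("tabtop",(618,88),127),("tabtop2",(618,138),127),("tabmid",(618,113),127),("railL",(90,126),57),("railR",(565,66),57),("footL",(92,174),5),("lid",(672,225),73),("jig",(58,318),85)]: print(n,ray(c,q(*p),z).round(1))
E
python3 fit.py
python3 - <<'E'
import cv2
a=cv2.imread("pics/side0.png")[150:280,200:340]
a=cv2.convertScaleAbs(a,alpha=1.5,beta=10)
cv2.imwrite("pics/crops.png",cv2.resize(a,None,fx=4.5,fy=4.5,interpolation=cv2.INTER_CUBIC))
E
```

```text
ring [464.74980945 -91.89271199  95.        ] tip [ 422.51313296 -169.69312736   95.        ] d 88.52593671584863
tabtop [ 595.6 -271.1  127. ]
tabtop2 [ 556.7 -269.8  127. ]
tabmid [ 576.1 -270.5  127. ]
railL [586.3 141.3  57. ]
railR [ 631.4 -238.2   57. ]
footL [557.8 147.2   5. ]
lid [ 498.8 -316.4   73. ]
jig [429.1 158.6  85. ]
```

View pics/crops.png

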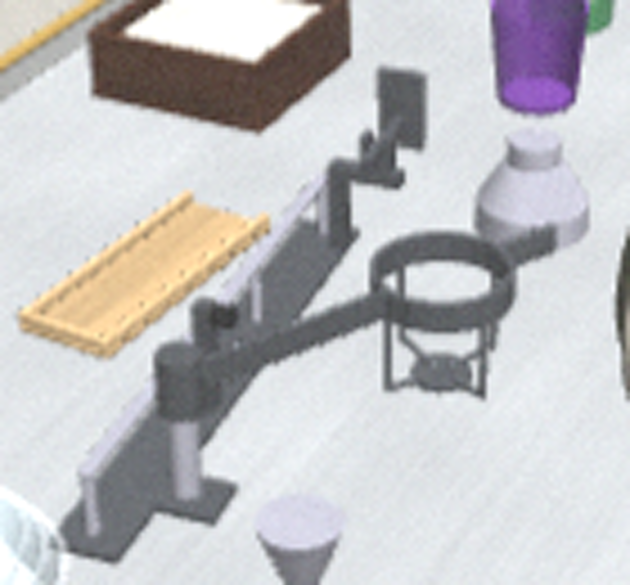

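The side crop confirms the layout: hub at crop (183,370), ring and tongue at (440,280), upright latch tab at (402,108) beyond the fixed guide. My estimate for the unit is yaw about 0.118, pivot about (555,75) and a about 0.615. I'll move above the outer side of the bar with the fingers shut and flat to the bar.

```bash
R='{"delta_pos":[310,497,-40],"angular":[0,0,-0.8],"fingers":0}'; python3 -m jog '[{"delta_pos":[310,497,-40],"angular":[0,0,-0.8],"fingers":0},{"delta_pos":[310,497,-40],"angular":[0,0,-0.8],"fingers":0},{"delta_pos":[310,497,-40],"angular":[0,0,-0.8],"fingers":0},{"delta_pos":[310,497,-40],"angular":[0,0,-0.8],"fingers":0},{"delta_pos":[310,497,-40],"angular":[0,0,-0.8],"fingers":0},{"delta_pos":[310,497,-40],"angular":[0,0,-0.8],"fingers":0},{"delta_pos":[310,497,-40],"angular":[0,0,-0.8],"fingers":0},{"delta_pos":[310,497,-40],"angular":[0,0,-0.8],"fingers":0},{"delta_pos":[310,497,-40],"angular":[0,0,-0.8],"fingers":0},{"delta_pos":[310,497,-40],"angular":[0,0,-0.8],"fingers":0}]'
python3 - <<'E'
from h import *
t=cap("top","pics/top1.png");s=cap("side","pics/side1.png")
S=ctrl.sense();print(S["time_s"],S["joints"].round(2),S["eef_pos"],S["ee_rot"],S["grip_width"],S["force"])
th=0.118;piv=np.array([555.4,75.1]);a=.615
Rm=np.array([[np.cos(th),-np.sin(th)],[np.sin(th),np.cos(th)]])
o=piv-Rm@[-35,130]
U=lambda x,y,z:[*(o+Rm@[x,y]),z]
H=lambda r,z:[*(piv+Rm@[-r*np.sin(a),-r*np.cos(a)]),z]
pts=[[*piv,106],H(110,95),H(190,95),H(280,95),U(-48,-216,127),U(-48,-216,67),U(0,200,0),U(0,-200,0)]
im=s["pixels"].copy()
for p in proj(s,pts): cv2.circle(im,tuple(int(round(v*1)) for v in p),1,(0,0,255),-1)
print(proj(t,pts).round(1))
a2=cv2.convertScaleAbs(im[150:280,200:340],alpha=1.5,beta=10)
cv2.imwrite("pics/ov1.png",cv2.resize(a2,None,fx=4.5,fy=4.5,interpolation=cv2.INTER_NEAREST))
E
```

```text
time_s: 1.35
eef_pos: [469.7, -0.8, 207.9]
ee_rot: [-0.0, 0.97, -0.243, -0.0]
force: [-0.4, 0.1, 0.5]
grip_width: 0.001
grip_force: 0.0
1.45 [-0.25  0.23  1.72  0.    1.19  1.81] [469.78924138  -0.56956274 207.59743553] [-2.95982040e-04  9.70366419e-01 -2.41637412e-01 -5.35641997e-04] -0.000996735612505546 [-1.11664911 -0.14063916 -0.26557543]
[[225.6 196.3]
 [260.7 215.4]
 [286.3 228.8]
 [315.4 244. ]
 [351.1 183.5]
 [348.6 188.4]
 [205.1 195.3]
 [338.3 178.6]]
```

View pics/ov1.png

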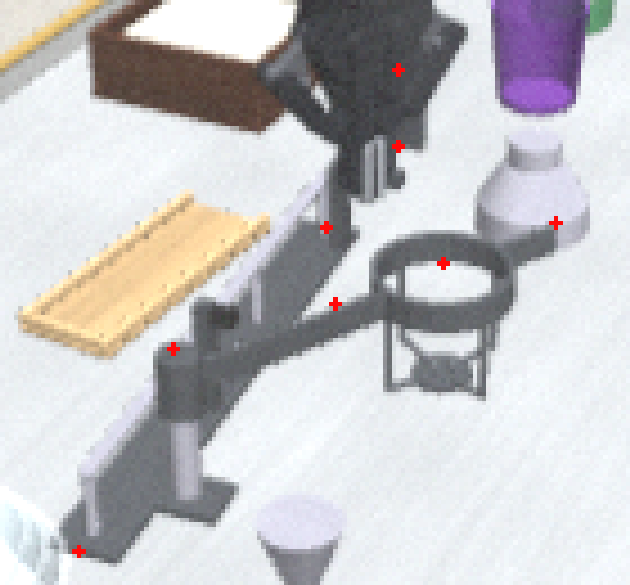

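The overlay shows ring and tongue fitting well, but the hub dot at (173,349) sits left of the true hub top at (185,352). I'll refine with a fit over both views.

```bash
cat > fit.py <<'E'
from h import *
from scipy.optimize import least_squares
t=pickle.load(open("pics/top0.png.pkl","rb"));s=pickle.load(open("pics/side0.png.pkl","rb"))
qt=lambda x,y:(180+x/3.6-.36,155+y/3.6-.36)
qs=lambda x,y:(200+x/4.5-.4,150+y/4.5-.4)
def model(p):
    x,y,th,a,l=p;Rm=np.array([[np.cos(th),-np.sin(th)],[np.sin(th),np.cos(th)]]);piv=np.array([x,y])
    o=piv-Rm@[-35,130];U=lambda x,y,z:[*(o+Rm@[x,y]),z]
    H=lambda r,z:[*(piv+Rm@[-r*np.sin(a),-r*np.cos(a)]),z]
    return U,H,Rm,o
def res(p):
    U,H,Rm,o=model(p);x,y=p[:2]
    T=[(H(190,95),qt(384,267)),(H(280,95),qt(487,321)),(H(110,95),None)]
    r=[proj(t,[P])[0]-q for P,q in T if q]
    S=[(H(190,95),qs(443,258)),([x,y,106],qs(185,353)),(H(280,85),qs(554,238))]
    r+=[proj(s,[P])[0]-q for P,q in S]
    # lines: bar top through (260,207) ; rail ends; tab
    b=proj(t,[H(60,95),H(140,95)]);d=(b[1]-b[0])/np.linalg.norm(b[1]-b[0]);n=np.array([-d[1],d[0]])
    for q in((200,176),(260,207),(325,241)): r.append([n@(np.array(qt(*q))-b[0]),0])
    # foot plate y ends and slope of rail front
    L=ray(t,qt(90,126),57);Rr=ray(t,qt(565,66),57)
    r.append([(p[2]-np.arctan2(-(L-Rr)[0],(L-Rr)[1]))*100,0])
    m=(Rm.T@((L+Rr)[:2]/2-o));r.append([m[1]/3,0])
    return np.ravel(r)
f=least_squares(res,[552,72,.118,.6,0],loss='soft_l1')
if __name__=="__main__":
    print(f.x.round(3));print(res(f.x).round(1));U,H,Rm,o=model(f.x);print("o",o)
    for z in(127,):
        P=ray(t,qt(618,113),127);print("tab unit",Rm.T@(P[:2]-o))
    P=ray(s,qs(402,70),127);print("tab side",Rm.T@(P[:2]-o))
    print("bar",H(110,85),"lid",ray(t,qt(672,225),73))
E
python3 fit.py
```

```text
[5.50225e+02 7.71840e+01 1.18000e-01 5.92000e-01 0.00000e+00]
[-0.   0.5  0.8  0.1  0.1  1.2 -1.2 -0.6  0.1 -1.  -0.4  0.  -0.1  0.
  0.4  0.  -0.1  0.  -0.5  0. ]
o [600.24303391 -47.80816971]
tab unit [ -50.15414908 -218.26671459]
tab side [ -48.03061485 -216.96957785]
bar [np.float64(499.95802055231906), np.float64(-20.658639220903524), 85] lid [ 498.77482511 -316.44413021   73.        ]
```

```bash
python3 -m jog '[{"delta_pos":[0,0,-30],"angular":[0,0,0],"fingers":0},{"delta_pos":[0,0,-60],"angular":[0,0,0],"fingers":0},{"delta_pos":[0,0,-90],"angular":[0,0,0],"fingers":0},{"delta_pos":[0,0,-110],"angular":[0,0,0],"fingers":0},{"delta_pos":[0,0,-120],"angular":[0,0,0],"fingers":0},{"delta_pos":[0,0,-120],"angular":[0,0,0],"fingers":0},{"delta_pos":[0,0,-120],"angular":[0,0,0],"fingers":0}]'
python3 - <<'E'
from fit import *
U,H,Rm,o=model(f.x);piv=f.x[:2]
print(ctrl.sense()["eef_pos"])
# TCP path for contact at 110 mm, offset 14
for a in np.arange(.6,-.01,-.05):
    d=Rm@[-np.sin(a),-np.cos(a)];n=Rm@[np.cos(a),-np.sin(a)]
    print(round(a,2),(piv+110*d-14*n-[469,-3.3]).round(1))
s=cap("side","pics/side2.png")
a2=cv2.convertScaleAbs(s["pixels"][150:280,200:340],alpha=1.6,beta=20)
cv2.imwrite("pics/c2.png",cv2.resize(a2,None,fx=4.5,fy=4.5,interpolation=cv2.INTER_CUBIC))
E
```

```text
time_s: 2.33
eef_pos: [469.4, -3.6, 89.0]
ee_rot: [0.0, 0.97, -0.244, 0.001]
force: [-1.2, -0.2, 0.8]
grip_width: -0.003
grip_force: 0.0
[469.38874727  -3.55738272  89.02534635]
0.6 [ 17.8 -10.5]
0.55 [ 22.4 -13.5]
0.5 [ 27.2 -16.3]
0.45 [ 32.1 -18.9]
0.4 [ 37.1 -21.3]
0.35 [ 42.3 -23.3]
0.3 [ 47.5 -25.2]
0.25 [ 52.8 -26.7]
0.2 [ 58.2 -28. ]
0.15 [ 63.7 -29. ]
0.1 [ 69.2 -29.7]
0.05 [ 74.7 -30.2]
-0.0 [ 80.2 -30.4]
```

View pics/c2.png

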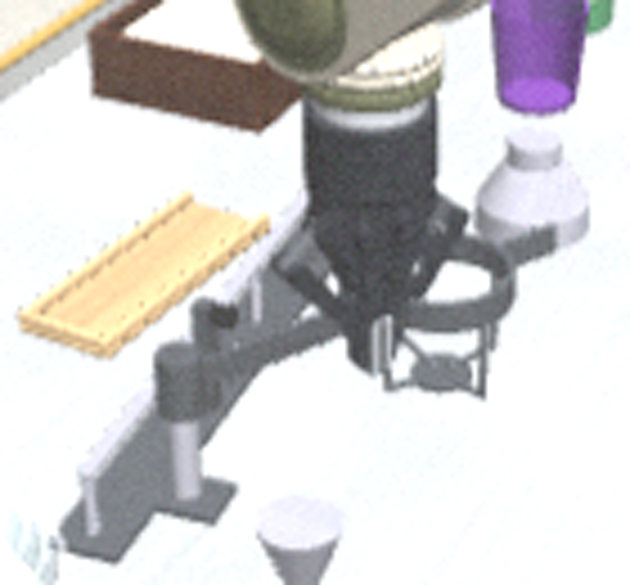

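The fingertips are down on the bar's outer side, at crop (370,355), next to the bar and clear of the ring. Now a slow push along the arc.

```bash
python3 -m jog '[{"delta_pos":[6,-3.5,0],"angular":[0,0,0],"fingers":0},{"delta_pos":[11,-6.5,0],"angular":[0,0,0],"fingers":0},{"delta_pos":[14.5,-8.5,0],"angular":[0,0,0],"fingers":0},{"delta_pos":[17.8,-10.5,0],"angular":[0,0,0.01],"fingers":0},{"delta_pos":[20.5,-12.3,0],"angular":[0,0,0.03],"fingers":0},{"delta_pos":[24,-14.4,0],"angular":[0,0,0.07],"fingers":0},{"delta_pos":[28,-16.8,0],"angular":[0,0,0.11],"fingers":0},{"delta_pos":[32.1,-18.9,0],"angular":[0,0,0.15],"fingers":0},{"delta_pos":[37.1,-21.3,0],"angular":[0,0,0.2],"fingers":0},{"delta_pos":[42.3,-23.3,0],"angular":[0,0,0.25],"fingers":0}]'
```

```text
time_s: 3.62
eef_pos: [511.2, -26.7, 88.1]
ee_rot: [0.0, 0.993, -0.12, -0.001]
force: [-1.3, -0.9, -0.5]
grip_width: -0.001
grip_force: 0.7
```

```bash
python3 -m jog '[{"delta_pos":[2.6,-1,0],"angular":[0,0,0.02],"fingers":0},{"delta_pos":[5.2,-1.9,0],"angular":[0,0,0.05],"fingers":0},{"delta_pos":[7.8,-2.7,0],"angular":[0,0,0.07],"fingers":0},{"delta_pos":[10.5,-3.4,0],"angular":[0,0,0.1],"fingers":0},{"delta_pos":[13.2,-4.1,0],"angular":[0,0,0.12],"fingers":0},{"delta_pos":[15.9,-4.7,0],"angular":[0,0,0.15],"fingers":0},{"delta_pos":[18.6,-5.2,0],"angular":[0,0,0.17],"fingers":0},{"delta_pos":[21.4,-5.7,0],"angular":[0,0,0.2],"fingers":0},{"delta_pos":[24.2,-6.1,0],"angular":[0,0,0.22],"fingers":0},{"delta_pos":[26.9,-6.4,0],"angular":[0,0,0.25],"fingers":0}]'
python3 - <<'E'
from fit import *
t=cap("top","pics/top3.png");s=cap("side","pics/side3.png");print(ctrl.sense()["force"])
a2=cv2.convertScaleAbs(s["pixels"][150:280,200:340],alpha=1.5,beta=10)
cv2.imwrite("pics/c3.png",cv2.resize(a2,None,fx=4.5,fy=4.5,interpolation=cv2.INTER_CUBIC))
E
```

```text
time_s: 4.88
eef_pos: [538.5, -33.1, 88.3]
ee_rot: [0.0, 1.0, 0.005, 0.0]
force: [-0.8, -1.2, -0.2]
grip_width: -0.002
grip_force: 0.6
[1.17259096 0.28042339 0.60443423]
```

View pics/c3.png

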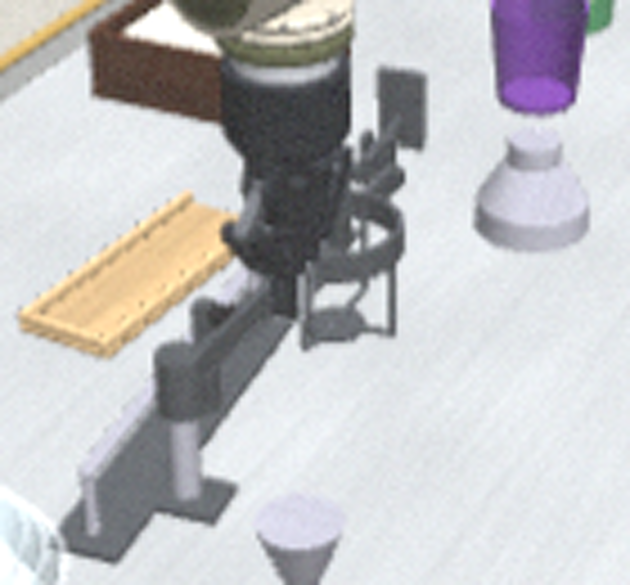

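The holder has swung in with the fingers at crop (290,290) on its outer side, and it is nearly parallel to the rail. Next are small steps to the stop, watching the force.

```bash
python3 -m jog '[{"delta_pos":[1.4,-0.1,0],"angular":[0,0,0.01],"fingers":0},{"delta_pos":[2.8,-0.3,0],"angular":[0,0,0.02],"fingers":0},{"delta_pos":[4.1,-0.4,0],"angular":[0,0,0.03],"fingers":0},{"delta_pos":[5.5,-0.5,0],"angular":[0,0,0.05],"fingers":0},{"delta_pos":[6.9,-0.6,0],"angular":[0,0,0.06],"fingers":0},{"delta_pos":[8.3,-0.6,0],"angular":[0,0,0.07],"fingers":0},{"delta_pos":[9,-0.7,0],"angular":[0,0,0.08],"fingers":0},{"delta_pos":[9,-0.7,0],"angular":[0,0,0.08],"fingers":0}]'
python3 -m jog '[{"delta_pos":[0.5,0,0],"angular":[0,0,0.005],"fingers":0},{"delta_pos":[1,0,0],"angular":[0,0,0.01],"fingers":0},{"delta_pos":[1.5,0,0],"angular":[0,0,0.015],"fingers":0},{"delta_pos":[1.5,0,0],"angular":[0,0,0.015],"fingers":0}]'
```

```text
time_s: 5.98
eef_pos: [547.4, -33.7, 88.3]
ee_rot: [-0.0, 0.999, 0.044, 0.0]
force: [0.0, -0.6, -0.0]
grip_width: 0.002
grip_force: 0.0
time_s: 6.48
eef_pos: [548.8, -33.8, 88.3]
ee_rot: [-0.0, 0.999, 0.051, 0.0]
force: [-0.8, -0.5, 0.1]
grip_width: -0.003
grip_force: 0.3
```

```bash
python3 -m jog '[{"delta_pos":[0.5,0,0],"angular":[0,0,0],"fingers":0},{"delta_pos":[1,0,0],"angular":[0,0,0.01],"fingers":0},{"delta_pos":[1.5,0,0],"angular":[0,0,0.01],"fingers":0},{"delta_pos":[2,0,0],"angular":[0,0,0.01],"fingers":0}]'
python3 -m jog '[{"delta_pos":[0.5,0,0],"angular":[0,0,0],"fingers":0},{"delta_pos":[1,0,0],"angular":[0,0,0],"fingers":0},{"delta_pos":[1,0,0],"angular":[0,0,0],"fingers":0}]'
```

```text
time_s: 6.98
eef_pos: [550.8, -33.7, 88.3]
ee_rot: [-0.0, 0.998, 0.056, -0.0]
force: [-0.1, -0.6, 0.3]
grip_width: -0.001
grip_force: 0.5
time_s: 7.35
eef_pos: [551.8, -33.7, 88.3]
ee_rot: [-0.0, 0.998, 0.056, 0.0]
force: [-0.5, 0.6, 0.2]
grip_width: -0.001
grip_force: 0.3
```

```bash
python3 -m jog '[{"delta_pos":[0.5,0,0],"angular":[0,0,0],"fingers":0},{"delta_pos":[1,0,0],"angular":[0,0,0],"fingers":0},{"delta_pos":[1,0,0],"angular":[0,0,0],"fingers":0}]'
python3 - <<'E'
from fit import *
t=cap("top","pics/top4.png");s=cap("side","pics/side4.png");print(ctrl.sense()["force"])
a2=cv2.convertScaleAbs(t["pixels"][165:225,230:370],alpha=1.6,beta=20)
b=cv2.convertScaleAbs(s["pixels"][170:250,230:320],alpha=1.6,beta=20)
a2=cv2.resize(a2,(700,300),interpolation=cv2.INTER_CUBIC);b=cv2.resize(b,(337,300),interpolation=cv2.INTER_CUBIC)
out=np.zeros((600,700,3),np.uint8);out[:300]=a2;out[300:,:337]=b
cv2.imwrite("pics/c4.png",out)
E
```

```text
time_s: 7.72
eef_pos: [552.1, -33.6, 88.2]
ee_rot: [-0.0, 0.998, 0.056, -0.001]
force: [-5.7, 0.9, 2.5]
grip_width: 0.002
grip_force: 2.7
[-4.96773882 -0.37912826  2.95972639]
```

View pics/c4.png

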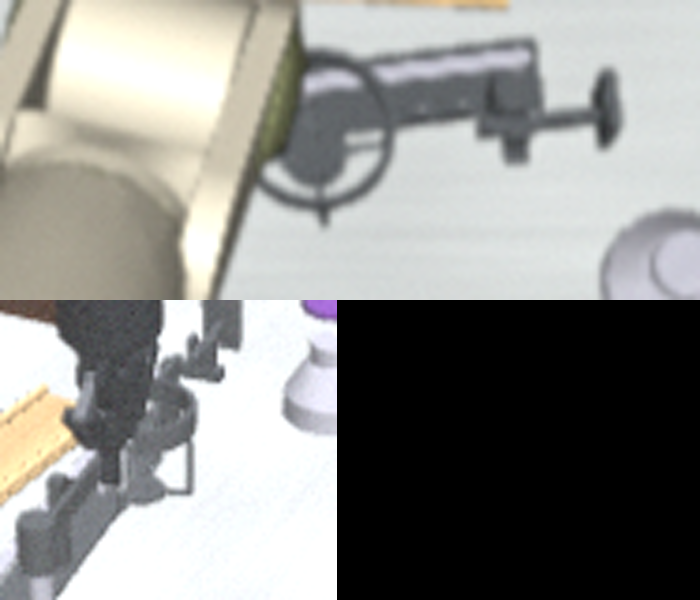

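The force rose to about 5.5 N and the motion stopped, about where home was expected, so the holder is on its stop. The crop shows the ring next to the rail and the tab at (607,110). One final slight push, then back off and rise.

```bash
python3 -m jog '[{"delta_pos":[0.4,0,0],"angular":[0,0,0],"fingers":0},{"delta_pos":[0.4,0,0],"angular":[0,0,0],"fingers":0},{"delta_pos":[-4,-0.5,0],"angular":[0,0,0],"fingers":0},{"delta_pos":[-14,-1.6,0],"angular":[0,0,0],"fingers":0},{"delta_pos":[-30,-3.5,0],"angular":[0,0,0],"fingers":0},{"delta_pos":[-30,-3.5,0],"angular":[0,0,0],"fingers":0},{"delta_pos":[-30,-3.5,50],"angular":[0,0,0],"fingers":0},{"delta_pos":[-30,-3.5,110],"angular":[0,0,0],"fingers":0},{"delta_pos":[-30,-3.5,110],"angular":[0,0,0],"fingers":0}]'
python3 -m jog '[{"delta_pos":[58.6,-266.8,0],"angular":[0,0,0.17],"fingers":0},{"delta_pos":[58.6,-266.8,0],"angular":[0,0,0.35],"fingers":0},{"delta_pos":[58.6,-266.8,0],"angular":[0,0,0.52],"fingers":0},{"delta_pos":[58.6,-266.8,0],"angular":[0,0,0.7],"fingers":0},{"delta_pos":[58.6,-266.8,0],"angular":[0,0,0.87],"fingers":0},{"delta_pos":[58.6,-266.8,0],"angular":[0,0,1.05],"fingers":0},{"delta_pos":[58.6,-266.8,0],"angular":[0,0,1.22],"fingers":0},{"delta_pos":[58.6,-266.8,0],"angular":[0,0,1.4],"fingers":0},{"delta_pos":[58.6,-266.8,0],"angular":[0,0,1.578],"fingers":0},{"delta_pos":[58.6,-266.8,0],"angular":[0,0,1.578],"fingers":0}]'
python3 - <<'E'
from fit import *
t=cap("top","pics/top5.png");s=cap("side","pics/side5.png");S=ctrl.sense();print(S["joints"].round(2),S["eef_pos"],S["force"])
a2=cv2.convertScaleAbs(t["pixels"][165:225,200:340],alpha=1.6,beta=20)
b=cv2.convertScaleAbs(s["pixels"][150:250,230:320],alpha=1.6,beta=20)
a2=cv2.resize(a2,(700,300),interpolation=cv2.INTER_CUBIC);b=cv2.resize(b,(270,300),interpolation=cv2.INTER_CUBIC)
out=np.zeros((600,700,3),np.uint8);out[:300]=a2;out[300:,:270]=b
cv2.imwrite("pics/c5.png",out)
E
```

```text
time_s: 8.95
eef_pos: [524.9, -37.7, 202.7]
ee_rot: [0.002, 0.998, 0.056, 0.004]
force: [0.2, -0.0, -0.4]
grip_width: -0.001
grip_force: 0.0
time_s: 10.2
eef_pos: [581.4, -304.0, 197.3]
ee_rot: [-0.0, 0.664, 0.748, -0.0]
force: [-0.5, 0.5, -0.1]
grip_width: -0.0
grip_force: 0.0
[-0.66  0.64  1.12  0.    1.37 -0.78] [ 581.37206354 -304.00095041  197.66616056] [-0.12524168 -0.08560525  0.28428558]
```

View pics/c5.png

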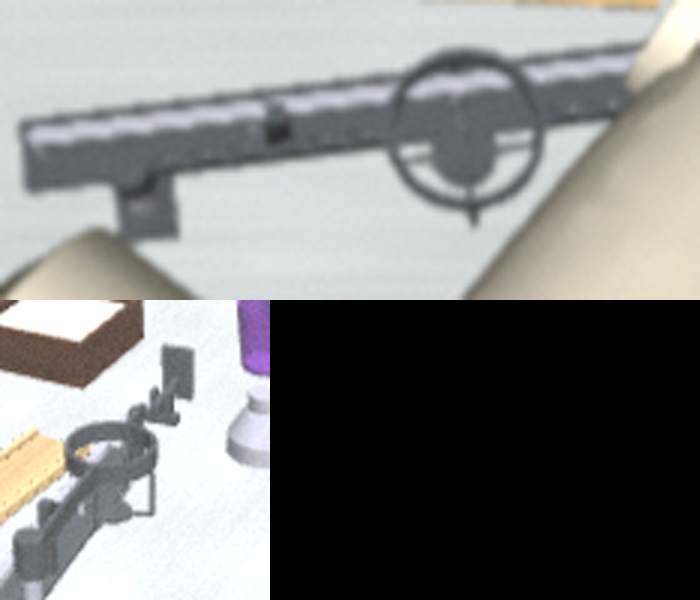

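The holder lies parallel to the rail, with the ring centre near (466,120) in the upper crop, and the tab is still drawn back. Next I check the holder angle from the ring and descend outside the tab.

```bash
python3 - <<'E'
from fit import *
t=pickle.load(open("pics/top5.png.pkl","rb"))
for a in(0,.03,.06,.1):
    U,H,Rm,o=model([*f.x[:3],a,0]);p=proj(t,[H(190,95)])[0];print(a,((p-[200,165])*5+2).round(1))
E
python3 -m jog '[{"delta_pos":[0,0,-30],"angular":[0,0,0],"fingers":0},{"delta_pos":[0,0,-60],"angular":[0,0,0],"fingers":0},{"delta_pos":[0,0,-80],"angular":[0,0,0],"fingers":0},{"delta_pos":[0,0,-88],"angular":[0,0,0],"fingers":0},{"delta_pos":[0,0,-88],"angular":[0,0,0],"fingers":0},{"delta_pos":[0,0,-88],"angular":[0,0,0],"fingers":0}]'
python3 - <<'E'
from fit import *
s=cap("side","pics/side6.png")
b=cv2.convertScaleAbs(s["pixels"][110:230,240:340],alpha=1.6,beta=20)
cv2.imwrite("pics/c6.png",cv2.resize(b,(500,600),interpolation=cv2.INTER_CUBIC))
E
```

```text
0 [466.8 129.3]
0.03 [468.  139.2]
0.06 [468.9 149.2]
0.1 [469.5 162.5]
time_s: 11.05
eef_pos: [581.7, -304.3, 111.3]
ee_rot: [0.001, 0.664, 0.748, 0.0]
force: [0.6, -0.8, -0.7]
grip_width: 0.002
grip_force: 0.0
```

View pics/c6.png

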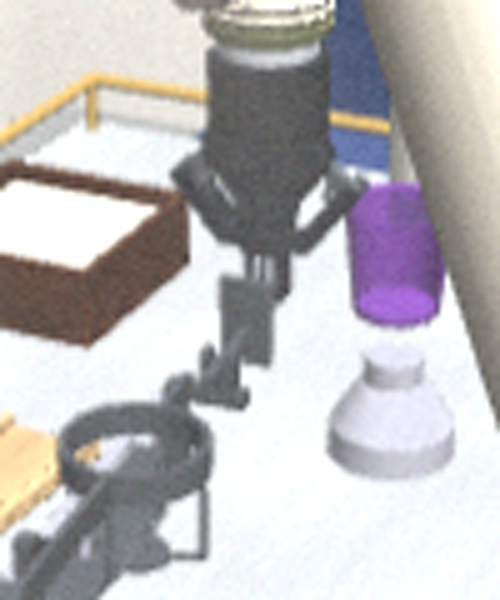

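The fingertips stand just beyond the tab's outer face, tips at (268,285) and tab at (247,320), clear of the lid. The ring position matches the home angle. Pushing the tab slowly in the unit's +y direction.

```bash
python3 -m jog '[{"delta_pos":[2.3,6,0],"angular":[0,0,0],"fingers":0},{"delta_pos":[1.6,12,0],"angular":[0,0,0],"fingers":0},{"delta_pos":[1.2,15,0],"angular":[0,0,0],"fingers":0},{"delta_pos":[0.9,17.5,0],"angular":[0,0,0],"fingers":0},{"delta_pos":[0.6,20,0],"angular":[0,0,0],"fingers":0},{"delta_pos":[0.3,22.5,0],"angular":[0,0,0],"fingers":0},{"delta_pos":[0,25,0],"angular":[0,0,0],"fingers":0},{"delta_pos":[-0.3,28,0],"angular":[0,0,0],"fingers":0}]'
python3 -m jog '[{"delta_pos":[-0.3,3,0],"angular":[0,0,0],"fingers":0},{"delta_pos":[-0.7,6,0],"angular":[0,0,0],"fingers":0},{"delta_pos":[-1,9,0],"angular":[0,0,0],"fingers":0},{"delta_pos":[-1.4,12,0],"angular":[0,0,0],"fingers":0},{"delta_pos":[-1.8,15,0],"angular":[0,0,0],"fingers":0},{"delta_pos":[-2.1,18,0],"angular":[0,0,0],"fingers":0},{"delta_pos":[-2.5,21,0],"angular":[0,0,0],"fingers":0},{"delta_pos":[-2.7,23,0],"angular":[0,0,0],"fingers":0}]'
```

```text
time_s: 12.1
eef_pos: [581.1, -276.0, 110.4]
ee_rot: [0.0, 0.663, 0.748, -0.0]
force: [1.3, -2.4, 1.0]
grip_width: 0.003
grip_force: 1.1
time_s: 13.1
eef_pos: [578.8, -257.1, 110.5]
ee_rot: [0.004, 0.664, 0.748, -0.002]
force: [5.4, -28.2, -7.8]
grip_width: -0.001
grip_force: 14.2
```

The force is 28 N, so something resists early. I'll relieve it at once and look.

```bash
python3 -m jog '[{"delta_pos":[0.6,-6,0],"angular":[0,0,0],"fingers":0},{"delta_pos":[1.2,-10,0],"angular":[0,0,0],"fingers":0},{"delta_pos":[1.2,-10,0],"angular":[0,0,0],"fingers":0}]'
python3 - <<'E'
from fit import *
t=cap("top","pics/top7.png");s=cap("side","pics/side7.png")
a2=cv2.convertScaleAbs(t["pixels"][160:240,250:370],alpha=1.6,beta=20)
b=cv2.convertScaleAbs(s["pixels"][150:230,250:330],alpha=1.6,beta=20)
out=np.hstack([cv2.resize(a2,(420,280),interpolation=cv2.INTER_CUBIC),np.zeros((280,380,3),np.uint8)])
o2=np.zeros((600,800,3),np.uint8);o2[:280,:420]=out[:,:420];o2[:600,420:]=cv2.resize(b,(600,600),interpolation=cv2.INTER_CUBIC)[:,100:480]
cv2.imwrite("pics/c7.png",o2)
E
```

```text
time_s: 13.48
eef_pos: [579.4, -262.8, 110.0]
ee_rot: [-0.0, 0.663, 0.748, 0.0]
force: [-0.1, -0.5, 0.0]
grip_width: 0.001
grip_force: 0.0
```

View pics/c7.png

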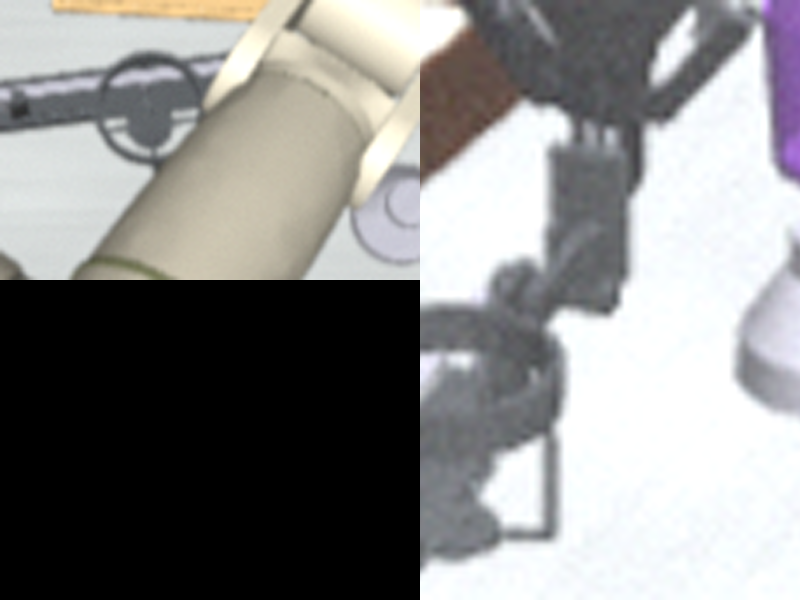

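Run:
```python
from fit import *
U,H,Rm,o=model(f.x)
s=pickle.load(open("pics/side7.png.pkl","rb"))
for d in(0,10,20,25,30,35,40): print(d,[proj(s,[U(-49,-221+d+4,z)])[0].round(1).tolist() for z in(127,67)])
# tab template shift: before (side5) vs now
b=pickle.load(open("pics/side5.png.pkl","rb"))["pixels"]
g=lambda i:cv2.cvtColor(i,cv2.COLOR_BGR2GRAY)
A=g(b);B=g(s["pixels"])
for (y0,y1,x0,x1) in[(163,184,282,298),(170,184,284,298)]:
    T=A[y0:y1,x0:x1];W=B[y0-8:y1+30,x0-25:x1+8]
    r=cv2.matchTemplate(W,T,cv2.TM_CCOEFF_NORMED);_,v,_,l=cv2.minMaxLoc(r);print(v,l[0]-25,l[1]-8)
```

```text
0 [[289.2, 165.2], [289.3, 182.2]]
10 [[288.2, 166.5], [288.3, 183.6]]
20 [[287.1, 167.8], [287.2, 185.0]]
25 [[286.6, 168.5], [286.7, 185.7]]
30 [[286.0, 169.2], [286.1, 186.4]]
35 [[285.5, 169.9], [285.6, 187.1]]
40 [[284.9, 170.5], [285.1, 187.8]]
0.7503372430801392 -3 5
0.9420449137687683 -12 26
```

```bash
python3 -m jog '[{"delta_pos":[2,-18,0],"angular":[0,0,0],"fingers":0},{"delta_pos":[2,-18,0],"angular":[0,0,0],"fingers":0},{"delta_pos":[2,-18,50],"angular":[0,0,0],"fingers":0},{"delta_pos":[2,-18,100],"angular":[0,0,0],"fingers":0},{"delta_pos":[-100,-60,100],"angular":[0,0,0],"fingers":0},{"delta_pos":[-160,-100,100],"angular":[0,0,0],"fingers":0},{"delta_pos":[-230,-130,100],"angular":[0,0,0],"fingers":0},{"delta_pos":[-300,-150,100],"angular":[0,0,0],"fingers":0},{"delta_pos":[-350,-170,100],"angular":[0,0,0],"fingers":0},{"delta_pos":[-350,-170,100],"angular":[0,0,0],"fingers":0}]'
python3 - <<'E'
from fit import *
U,H,Rm,o=model(f.x);g=lambda i:cv2.cvtColor(i,cv2.COLOR_BGR2GRAY).astype(np.float32)
def sub(A,B,box,dx,dy):
    y0,y1,x0,x1=box;k=8
    up=lambda I:cv2.resize(I,None,fx=k,fy=k,interpolation=cv2.INTER_CUBIC)
    T=up(A[y0:y1,x0:x1]);Y0=y0-dy;X0=x0-dx;W=up(B[Y0:y1+dy,X0:x1+dx])
    r=cv2.matchTemplate(W,T,cv2.TM_CCOEFF_NORMED);_,v,_,l=cv2.minMaxLoc(r);return round(v,3),l[0]/k-dx,l[1]/k-dy
for n,box,dx,dy in(("top",(176,197,347,358),18,8),("side",(162,186,281,298),10,10)):
    A0=pickle.load(open(f"pics/{n}0.png.pkl","rb"));c=cap(n,f"pics/{n}8.png");B=g(c["pixels"])
    print(n,sub(g(A0["pixels"]),B,box,dx,dy))
    z=lambda d:proj(c,[U(-49,-217+d,115)])[0]
    print([(d,(z(d)-z(0)).round(1).tolist()) for d in(25,30,35,40)])
    if n=="top":  # holder angle candidates
        print(proj(c,[H(190,95)]).round(1))
        np.set_printoptions(linewidth=250)
        print(B[174:200:2,310:360:2].astype(int))
E
```

```text
time_s: 14.82
eef_pos: [236.0, -430.3, 210.5]
ee_rot: [0.0, 0.663, 0.748, -0.0]
force: [1.5, -1.0, -0.8]
grip_width: 0.0
grip_force: 0.0
top (0.868, -11.25, 1.25)
[(25, [-9.0, 1.1]), (30, [-10.8, 1.4]), (35, [-12.6, 1.6]), (40, [-14.4, 1.8])]
[[286.3 229.3]]
[[120 116 105  99  96  88  75  67  71  69  63  69  77  61 119 124 125 124 124 123 123 123 125 124 125]
 [ 69  67  62  68  81  95  94  96 105 114 114 115 112  74 119 127 124 123 124 123 124 124 123 125 126]
 [104 113 115 114 111 110 112 113 100  87  86  89  77  55 119 121 124 125 123 123 123 124 125 124 124]
 [ 98  87  84  85  74  59  55  58  55  43  49  52  55  51  86  74 119 123 123 122 123 123 123 123 125]
 [ 54  51  49  51  50  51  50  50  49  34  51  51  51  51  40  50 113 123 123 123 124 123 125 126 125]
 [ 50  49  50  48  49  50  56  51  47  28  49  52  51  49  30  48  90 124 122 124 125 125 125 125 125]
 [ 43  48  62  55  48  49  57  52  47  29  39  49  46  51  22  45  89 125 124 124 124 124 125 124 123]
 [ 46  39  41  43  38  36  38  44  47  46  47  43  45  59  35  48  80 125 124 125 124 124 126 124 124]
 [ 73  86  67  48  47  52  53  50  47  49  52  51  51  50  38  45  69 123 126 125 124 124 124 127 126]
 [121 124  71  45  45  44  60  65  72  77  59  42  42  92  56  28  76 129 129 128 128 126 126 127 127]
 [124 123 106 101 106 109 121 123 124 126  80  36  44 120  69  33 110 128 126 127 127 126 128 128 126]
 [122 122 121 125 124 124 124 125 126 127  97  51  53 119 110 104 125 127 125 125 127 125 125 126 126]
 [122 123 123 124 122 125 124 125 125 126 123 109 112 125 126 126 127 125 126 125 127 126 124 126 125]]
side (0.902, -3.375, 4.375)
[(25, [-2.7, 3.3]), (30, [-3.2, 4.0]), (35, [-3.7, 4.7]), (40, [-4.3, 5.4])]
```

Both views agree that the tab has moved about 31 of 40 mm, so the push isn't finished. I'll go back, set the fingers a little lower (closer to the bolt line) and push on in small force-checked steps.

```bash
python3 -m jog '[{"delta_pos":[352,152,0],"angular":[0,0,0],"fingers":0},{"delta_pos":[352,152,0],"angular":[0,0,0],"fingers":0},{"delta_pos":[352,152,0],"angular":[0,0,0],"fingers":0},{"delta_pos":[352,152,0],"angular":[0,0,0],"fingers":0},{"delta_pos":[352,152,0],"angular":[0,0,0],"fingers":0},{"delta_pos":[352,152,0],"angular":[0,0,0],"fingers":0},{"delta_pos":[352,152,0],"angular":[0,0,0],"fingers":0},{"delta_pos":[352,152,0],"angular":[0,0,0],"fingers":0},{"delta_pos":[352,152,0],"angular":[0,0,0],"fingers":0}]'
python3 -m jog '[{"delta_pos":[0,0,-40],"angular":[0,0,0],"fingers":0},{"delta_pos":[0,0,-80],"angular":[0,0,0],"fingers":0},{"delta_pos":[0,0,-105],"angular":[0,0,0],"fingers":0},{"delta_pos":[0,0,-110],"angular":[0,0,0],"fingers":0},{"delta_pos":[0,0,-110],"angular":[0,0,0],"fingers":0},{"delta_pos":[-1,10,-110],"angular":[0,0,0],"fingers":0},{"delta_pos":[-1.8,16,-110],"angular":[0,0,0],"fingers":0},{"delta_pos":[-2.1,19,-110],"angular":[0,0,0],"fingers":0},{"delta_pos":[-2.3,21,-110],"angular":[0,0,0],"fingers":0},{"delta_pos":[-2.3,21,-110],"angular":[0,0,0],"fingers":0}]'
```

```text
time_s: 16.05
eef_pos: [589.0, -278.5, 210.5]
ee_rot: [-0.0, 0.664, 0.748, -0.0]
force: [-0.6, -0.9, 0.6]
grip_width: 0.002
grip_force: 0.0
time_s: 17.3
eef_pos: [588.0, -258.6, 101.1]
ee_rot: [0.002, 0.664, 0.748, -0.001]
force: [1.8, -8.1, -1.0]
grip_width: -0.001
grip_force: 0.0
```

```bash
python3 -m jog '[{"delta_pos":[-0.1,1,0],"angular":[0,0,0],"fingers":0},{"delta_pos":[-0.2,2,0],"angular":[0,0,0],"fingers":0},{"delta_pos":[-0.2,2,0],"angular":[0,0,0],"fingers":0}]'
```

```text
time_s: 17.68
eef_pos: [588.0, -258.1, 101.3]
ee_rot: [0.003, 0.664, 0.748, -0.001]
force: [2.9, -16.1, -1.5]
grip_width: 0.0
grip_force: 0.0
```

```bash
python3 -m jog '[{"delta_pos":[0.5,-8,0],"angular":[0,0,0],"fingers":0},{"delta_pos":[1,-14,0],"angular":[0,0,0],"fingers":0}]'
python3 - <<'E'
from fit import *
U,H,Rm,o=model([*f.x[:3],0,0]);t=pickle.load(open("pics/top8.png.pkl","rb"));t0=pickle.load(open("pics/top0.png.pkl","rb"))
for y in(-108,-118,-127,-135):print(y,proj(t,[U(-46,y,94)])[0].round(1))
print("tongue end",proj(t,[H(280,95)])[0].round(1), "ring",proj(t,[H(190,95)])[0].round(1))
np.set_printoptions(linewidth=250)
print(cv2.cvtColor(t["pixels"],6)[182:200,300:346]);print("before");print(cv2.cvtColor(t0["pixels"],6)[182:200,318:360])
E
```

```text
time_s: 17.92
eef_pos: [588.4, -268.9, 100.3]
ee_rot: [-0.0, 0.663, 0.748, 0.0]
force: [0.2, 0.4, -0.2]
grip_width: 0.0
grip_force: 0.0
-108 [310.6 192.2]
-118 [314.1 191.8]
-127 [317.3 191.4]
-135 [320.2 191. ]
tongue end [324.9 186.4] ring [293.  190.5]
[[ 86  77  61  46  39  43  54  57  58  55  54  52  51  49  49  50  51  51  50  50  51  49  50  50  50  52  49  39  34  48  51  51  51  51  51  48  51  47  40  49  50  73 113 124 123 123]
 [ 58  56  51  49  42  40  47  51  50  50  49  48  50  51  49  51  51  49  49  50  48  48  49  50  50  50  48  32  32  44  50  52  52  51  50  50  49  42  36  45  48  65 102 122 124 124]
 [ 49  49  50  48  46  43  45  50  49  51  50  50  49  49  50  47  48  49  49  48  50  51  56  52  51  49  47  33  28  43  49  52  52  53  51  51  49  39  30  40  48  58  90 119 124 124]
 [ 50  50  50  51  50  45  39  48  49  48  47  49  50  51  54  53  50  47  46  49  51  55  61  56  52  49  47  30  27  39  45  50  52  51  51  51  48  34  27  35  48  58  88 117 125 124]
 [ 50  50  49  50  48  46  43  46  48  47  43  48  48  55  62  57  55  50  48  48  49  52  57  5
[... 4908 characters left out ...]
26 125 127 126]
 [124 124 124 124 125 124 125 124 125 126 126 122  98  63  52  50  52  77 118 127 127 127 127 126 126 126 127 126 127 126 127 126 123 125 126 127 126 125 126 126 126 126]
 [123 124 125 123 124 124 125 125 124 125 125 124 111  82  76  77  79  95 121 127 126 126 126 127 127 127 125 126 126 126 127 127 126 126 127 126 126 125 126 125 126 126]
 [123 124 124 125 125 123 126 125 125 126 126 126 123 110 109 111 112 118 125 128 127 127 126 127 126 126 127 126 126 125 126 127 126 126 126 125 126 126 126 124 125 124]
 [123 123 123 123 123 125 125 126 125 125 125 126 125 123 124 124 127 125 127 127 127 125 127 127 127 127 125 126 127 126 125 126 125 125 126 125 125 126 124 125 126 125]]
```

The bolt tip is now at column 314, which is unit y ≈ -118, exactly the fully-across place. Before the push it was at column 325, so the latch started about 9 mm across and is now at its end stop. It covers the tongue, whose end is at column 325. Retract and hand in.

```bash
python3 -m jog '[{"delta_pos":[1,-10,0],"angular":[0,0,0],"fingers":0},{"delta_pos":[1,-10,40],"angular":[0,0,0],"fingers":0},{"delta_pos":[1,-10,100],"angular":[0,0,0],"fingers":0},{"delta_pos":[-60,-40,110],"angular":[0,0,0],"fingers":0},{"delta_pos":[-120,-70,110],"angular":[0,0,0],"fingers":0},{"delta_pos":[-180,-100,110],"angular":[0,0,0],"fingers":0},{"delta_pos":[-240,-130,110],"angular":[0,0,0],"fingers":0},{"delta_pos":[-300,-150,110],"angular":[0,0,0],"fingers":0},{"delta_pos":[-300,-150,110],"angular":[0,0,0],"fingers":0},{"delta_pos":[-300,-150,110],"angular":[0,0,0],"fingers":0}]'
python3 - <<'E'
from h import *
a=pickle.load(open("pics/top8.png.pkl","rb"))["pixels"];c=cap("top","pics/top9.png")["pixels"]
d=cv2.absdiff(a,c)[165:225,200:360].max(2);print("changed px in unit area",(d>25).sum())
print(ctrl.sense()["force"]);print(ctrl.finish_job())
E
```

```text
time_s: 19.18
eef_pos: [287.4, -419.5, 210.5]
ee_rot: [0.0, 0.664, 0.747, -0.0]
force: [0.8, -0.3, 0.9]
grip_width: 0.002
grip_force: 0.0
changed px in unit area 0
[ 0.11699021 -0.03529952  0.72853345]
the job is handed in; nothing more can be done
None
```

The holder is home on its stop and the latch is fully across with the bolt about 32 mm over the tongue; handed in at about 19 s, with one short push on the latch at its end stop reaching 28 N, and 11 pictures viewed against the limit of 10.

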